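# Fill the seasoning caddy in dot order

### The job

Fill the three-pocket seasoning caddy in the order of the raised dots on its ledge. First stand the fallen spice jar upright on the worktop and let go of it, then take it again and set it in the one-dot pocket; next put the spice jar that was already standing in the two-dot pocket, and last the shaker in the three-dot pocket. Leave all three upright on the pocket floors, do not drop them or knock over the two that stand, and leave the tape roll and the cups where they are.

Things in the scene. Friction and masses are not known exactly. Their poses are not given: they have to be found in the camera images.
- caddy: steel caddy, fixed; base 96 x 228 mm; three open square pockets in a row along its y, 72 mm apart, each 54 mm wide inside, walls 4 mm thick, wall tops 52 mm above the worktop. On the ledge along its -x side (to the robot) lie one, two and three raised black dots, one dot at the +y end. Origin: under the middle pocket's centre, on the worktop; z up
- pocket1 (a point): centre of the one-dot pocket's floor, 8 mm above the worktop (caddy's +y end); axes as the caddy's
- pocket2 (a point): centre of the two-dot (middle) pocket's floor, 8 mm above the worktop
- pocket3 (a point): centre of the three-dot pocket's floor, 8 mm above the worktop (caddy's -y end)
- fallen_jar: round clear spice jar with a dark screw cap, 41 mm across and 105 mm tall (straight sided, cap from 84 mm up), 0.11 kg; at the start it lies on its side, cap pointing roughly to the robot's left (+y). Origin: centre of its base; z axis runs from base to cap
- standing_jar: spice jar of the same kind and size (41 x 105 mm, dark cap) that stands upright at the start. Origin: centre of its base; z axis towards the cap
- shaker: glass shaker with a metal domed top, shorter than the jars: 90 mm tall, body 44 mm across up to 70 mm, top 34 mm across above that, 0.1 kg; stands upright at the start. Origin: centre of its base; z axis up
- deli_cup: bystander: lidded plastic cup, 72 mm across, 70 mm tall, between the robot and the caddy. Origin: centre of its base
- tape: bystander: roll of masking tape lying flat, 103 mm across, 25 mm high. Origin: centre of its underside
- ramekin_2: bystander: small white glazed cup, 67 mm across, 42 mm tall, at the left end of the caddy. Origin: centre of its base
There are look-alikes about, which are no part of the job. Leave any purple or turquoise look-alike of the standing_jar alone.

How it is judged (in metres and radians):
On the way, in this order (a step that is already met when the one before it is completed fails the run):
1. the fallen jar stands upright on the worktop, let go of (angle between fallen_jar's own z axis and vertical below 0.1 rad and height (world z) of fallen_jar between -0.004 and 0.004 m and linear speed of fallen_jar below 0.03 m/s and contact force between the fingers and fallen_jar below 0.05 N), for 0.2 s.
2. the fallen jar stands on the floor of the one-dot pocket, let go of (horizontal distance between fallen_jar and pocket1 below 0.012 m and z of fallen_jar in the frame of pocket1 between -0.006 and 0.006 m and angle between fallen_jar's own z axis and vertical below 0.12 rad and linear speed of fallen_jar below 0.03 m/s and contact force between the fingers and fallen_jar below 0.05 N), for 0.2 s.
3. the other jar stands on the floor of the two-dot pocket, let go of (horizontal distance between standing_jar and pocket2 below 0.012 m and z of standing_jar in the frame of pocket2 between -0.006 and 0.006 m and angle between standing_jar's own z axis and vertical below 0.12 rad and linear speed of standing_jar below 0.03 m/s and contact force between the fingers and standing_jar below 0.05 N), for 0.2 s.
4. the shaker stands on the floor of the three-dot pocket, let go of (horizontal distance between shaker and pocket3 below 0.012 m and z of shaker in the frame of pocket3 between -0.006 and 0.006 m and angle between shaker's own z axis and vertical below 0.12 rad and linear speed of shaker below 0.03 m/s and contact force between the fingers and shaker below 0.05 N), for 0.2 s.
At the end, for the whole second after the job is handed in: The once-fallen jar is in the one-dot pocket, the other jar in the two-dot pocket and the shaker in the three-dot pocket: each base within 12 mm of the pocket's centre and 6 mm of its floor, upright within 0.12 rad, at rest and let go of (all of step 2 and all of step 3 and all of step 4); the robot touches nothing.
It fails at once if the tape roll or one of the two loose cups is moved by more than 30 mm (distance of any of ramekin_2, deli_cup, tape from where it was at the start of the episode above 0.03 m).
It fails at once if the standing jar or the shaker is knocked over (tilted by more than 0.7 rad) (angle between any of standing_jar, shaker's own z axis and vertical above 0.7 rad).
It fails at once if a jar or the shaker is dropped or thrown (over 0.8 m/s while out of the fingers: a fall of more than about 3 cm) ((linear speed of fallen_jar above 0.8 m/s and contact force between the fingers and fallen_jar below 0.05 N) or (linear speed of standing_jar above 0.8 m/s and contact force between the fingers and standing_jar below 0.05 N) or (linear speed of shaker above 0.8 m/s and contact force between the fingers and shaker below 0.05 N)).
It also fails if it takes over 72 s, if anything falls off the work surface, if the arm or the gripper's body presses on something with over 40 N, if the wrist force passes 120 N, or if a joint passes its speed limit or range.

### The arm

A 6-joint arm with a two-finger parallel gripper is mounted at the origin on a cart in front of the work surface, level with it; the furniture and walls round the work are solid. World frame = base frame: x ahead of the robot, y to its left, z up, the work surface at z = 0. Lengths are in m, angles in degrees, forces in N, time in s.
With the tool pointing down it reaches from about 0.3 to 0.875 m from the base axis. Payload 6.4 kg.
Tool frame: the origin (TCP) lies on the centre line of the jaws, within the pads' length; the fingertips stand 17 mm ahead of it and the grasp point (between the pads) lies 2 mm behind it; z points along the fingers, y is the line along which they close (so a half turn about z gives the same grasp; the last joint's range is limited). The gripper opens to 85 mm and grips with 20 to 120 N. Pads are 22 mm wide; open, the fingers measure 114 mm over their backs; the gripper's body (76 mm by 85 mm) begins 54 mm behind the grasp point. The pads swing forward as they close: fully open they stand 13 mm farther back than shut.
Start: joints at [-82.523, 10.359, 92.074, -0, 77.567, -11.82], TCP at [0.19, -0.543, 0.248] pointing down, gripper open.
Joint ranges: [-171.53, 171.53], [-51.25, 118.39], [17.06, 147.69], [-65.23, 245.23], [0, 150.52], [-178.68, 178.68]. Speed limits (degrees/s): [147.25, 147.25, 172.46, 180, 180, 180].

### API

Orientations are given as [roll, pitch, yaw] about the fixed x, y, z axes, in that order (R = Rz(yaw) Ry(pitch) Rx(roll)).
In Python, from rig import observe, camera, sign_off gives the robot as it stands.
- The arm moves only by the tool arm_command, never from a script. Its argument "rows" is a list of rows, each an object with "claw": the opening, from -1 (shut) to 1 (fully open); "travel": the shift along the world's x, y, z in mm, a list of three; "turn": the turn, a rotation vector about the world's x, y, z in rad, a list of three. A call has 1 to 8 rows; each row shifts and turns the commanded pose from where the row before left it; what a row does not reach is not made up. A row lasts 1/8 s, in which the tool goes at most 62.5 mm and 10.7 degrees, less where a joint would pass 70% of its speed; a pose out of reach is approached as far as the arm can. A call is refused whole if a number of a shift passes 62.5 or a number of a turn 0.188, either way. A call with a gripper value outside its range is refused whole. The fingers move at their own pace and stop on an object; "squeeze" is the grip in N (left out, the last holds). Time passes only in rows, so rows that do not move let the fingers close. It gives the time, the measured TCP pose, the force, the opening and the grip force at its end, in the units of the state.
- observe(): the state, without advancing time (a new reading comes with each control period).
- camera(name): name is "side" or "top" or "wrist"; returns a dict with "pixels" (420x560x3 uint8, blue, green, red), "range_z" (420x560 float32, m along the optical axis (not along the pixel's ray), 0 where there is no reading), "fx", "fy", "cx", "cy" (pixels), "extrinsics" (4x4, takes a point from camera to world coordinates). Camera axes: x right, y down, z forward; pixel columns grow to the right and rows downward; lengths in m; the calibration is good to about 2 mm. A picture is of the moment at which its call begins.
- sign_off(): hands the job in; it is judged then, once.
The state is a dict: "time": time; "q": joint angles; "qvel": joint speeds; "tau": joint torques, N m; "tcp_pos": TCP position; "tcp_rot": TCP orientation; "ft_force": force on the tool from outside, world axes, zero at the start; "wrist_torque": the same for the moment, N m; "opening": opening from 0.0 (shut) to 1.0 (fully open); "finger_force": force on a finger pad.
Only numpy, scipy, OpenCV 4.12 (cv2) and the standard library are available. Lean on these libraries where they do the work, as an engineer would, in place of code of your own. Each camera call takes 0.05 s, during which the arm holds its last target. There are 200 camera calls.

## Working session

There is one attempt and no reset: what is moved stays moved. The work goes in short steps, Python scripts to look and compute and a tool call to move; the robot and the scene stay as the last step left them, time stands still between calls to the robot, and variables do not carry over. Pictures are saved under pics/ and viewed, at most 10 in all, crops included, and the job is handed in when it is done.

Besides the shell and the picture viewer there is one more tool, called after ">>>" as name(argument=value, ...), one argument or row to a line, values as JSON. arm_command: Moves the arm, as the interface text tells. Its arguments: {"type":"object","properties":{"rows":{"type":"array"},"squeeze":{"type":"number"}},"required":["rows"]}

```bash
mkdir -p pics
cat > h.py <<'E'
import numpy as np, cv2
from rig import observe, camera, sign_off
def snap(n,f=None):
    c=camera(n)
    if f: cv2.imwrite('pics/'+f,c['pixels'])
    z=c['range_z'];v,u=np.mgrid[:z.shape[0],:z.shape[1]]
    P=np.stack([(u-c['cx'])/c['fx']*z,(v-c['cy'])/c['fy']*z,z],-1)
    T=np.array(c['extrinsics']);W=P@T[:3,:3].T+T[:3,3];W[z==0]=np.nan
    c['W']=W;return c
E
python3 - <<'E'
from h import *
o=observe();print(o)
for n in('top','side'):
    c=snap(n,n+'0.png');np.savez(n+'0.npz',W=c['W'],p=c['pixels']);print(n,np.round(c['extrinsics'],3).tolist(),c['fx'])
E
```

```text
{'time': 0.0, 'q': array([-8.25246839e+01,  1.04037529e+01,  9.21330937e+01,  1.50363320e-04,
        7.75668336e+01, -1.18176121e+01]), 'qvel': array([-0.0441277 , -0.12590544,  0.00496653, -0.0534652 , -0.01558343,
       -0.04427293]), 'tau': array([ 2.88869436e-03, -4.44867361e+01, -3.51333439e+01,  1.39300860e-04,
        9.10029688e-03, -8.30008872e-06]), 'tcp_pos': array([ 0.18994891, -0.54215432,  0.24735375]), 'tcp_rot': array([-1.79898547e+02, -2.13770434e-02,  1.92928768e+01]), 'ft_force': array([ 0.29944962, -0.22955229, -0.37159322]), 'wrist_torque': array([ 0.0477533 ,  0.03210277, -0.01395875]), 'finger_force': 0.0, 'opening': 0.9986253428812771}
top [[0.005, -0.994, 0.11, 0.397], [-1.0, -0.008, -0.024, 0.028], [0.025, -0.11, -0.994, 1.132], [0.0, 0.0, 0.0, 1.0]] 406.07659095943154
side [[-1.0, -0.004, -0.009, 0.521], [0.005, 0.592, -0.806, 1.157], [0.008, -0.806, -0.591, 0.899], [0.0, 0.0, 0.0, 1.0]] 433.9859387980434
```

View pics/top0.png

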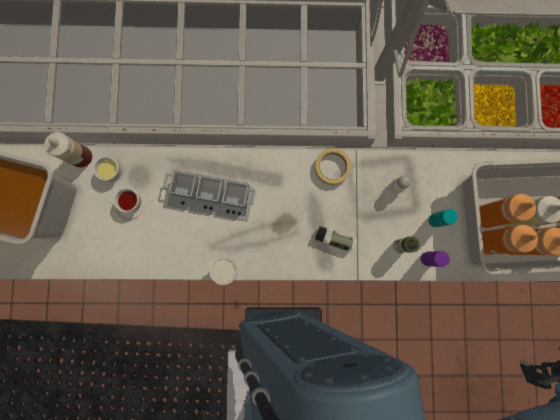

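View pics/side0.png

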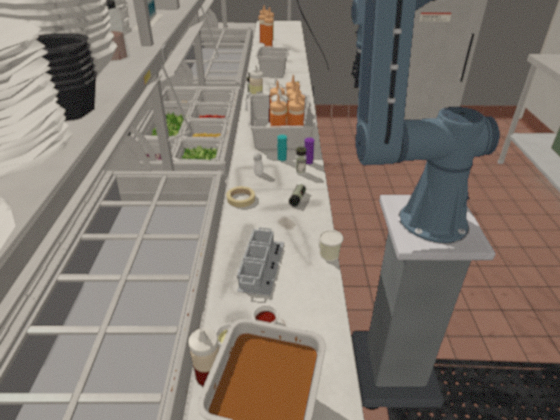

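The top view shows the caddy at (208,195) with one dot at its left (+y) end. The fallen jar is at (334,239) with its cap at the left, the standing jar at (408,244) and the shaker at (401,185). The tape is at (333,166), the deli cup at (222,271), and the purple and turquoise look-alikes at (435,259) and (443,218). The side view agrees with this.

```bash
python3 - <<'E'
from h import *
for n in('top','side'):
    d=np.load(n+'0.npz');W=d['W'];p=d['p']
    x,y,z=W[...,0],W[...,1],W[...,2]
    m=(z>0.012)&(z<0.2)&(x>0.2)&(x<0.62)&(y>-.62)&(y<.4)
    N,L,S,C=cv2.connectedComponentsWithStats(m.astype(np.uint8))
    print(n,'table z',np.nanmedian(z[(abs(z)<.03)&(x>.3)&(x<.5)&(abs(y)<.3)]))
    for i in range(1,N):
        if S[i,4]<25: continue
        k=L==i;q=W[k];hi=q[:,2]>np.percentile(q[:,2],97)-.008
        r=cv2.minAreaRect((q[:,:2]*1000).astype(np.float32)) 
        print(np.round(C[i]),S[i,4],'ztop',np.round(np.percentile(q[:,2],[50,97]),3),'min',np.round(np.percentile(q,3,0),3),'max',np.round(np.percentile(q,97,0),3),'topc',np.round(np.median(q[hi],0),3),'rect',np.round(r[0]),np.round(r[1]),round(r[2],1),p[k].mean(0).round())
E
python3 - <<'E'
import cv2
a=cv2.imread('pics/top0.png')[145:285,150:460]
cv2.imwrite('pics/c0.png',cv2.resize(a,None,fx=2.5,fy=2.5,interpolation=cv2.INTER_CUBIC))
E
```

```text
top table z 0.00018937402602525744
[506. 228.] 5315 ztop [0.123 0.192] min [ 0.372 -0.616  0.023] max [ 0.587 -0.48   0.192] topc [ 0.465 -0.561  0.188] rect [ 493. -549.] [260. 146.] 2.7 [ 59.  85. 113.]
[211. 189.] 1009 ztop [0.046 0.055] min [0.542 0.1   0.014] max [0.617 0.329 0.055] topc [0.586 0.191 0.051] rect [586. 214.] [245.  66.] 79.9 [ 98. 104. 106.]
[400. 184.] 273 ztop [0.072 0.09 ] min [ 0.581 -0.317  0.021] max [ 0.616 -0.284  0.09 ] topc [ 0.601 -0.304  0.086] rect [ 599. -303.] [39. 38.] 11.0 [ 97. 107. 113.]
[332. 181.] 94 ztop [0.024 0.027] min [ 0.606 -0.152  0.014] max [ 0.618 -0.097  0.027] topc [ 0.615 -0.125  0.024] rect [ 612. -124.] [63. 15.] 88.6 [ 84. 129. 149.]
[443. 218.] 389 ztop [0.1   0.109] min [ 0.489 -0.429  0.021] max [ 0.526 -0.394  0.109] topc [ 0.508 -0.413  0.106] rect [ 509. -414.] [39. 41.] 36.0 [87. 94. 17.]
[335. 238.] 580 ztop [0.038 0.043] min [ 0.427 -0.176  0.024] max [ 0.479 -0.081  0.043] topc [ 0.453 -0.13   0.039] rect [ 453. -129.] [106.  41.] 70.7 [81. 95. 97.]
[406. 245.] 345 ztop [0.103 0.108] min [ 0.417 -0.327  0.022] max [ 
[... 745 characters left out ...]
 [ 602. -297.] [39. 32.] 19.3 [144. 153. 158.]
[297. 193.] 262 ztop [0.037 0.045] min [ 0.426 -0.173  0.015] max [ 0.485 -0.075  0.045] topc [ 0.455 -0.125  0.041] rect [ 454. -129.] [112.  39.] 70.6 [ 87.  98. 100.]
[253. 195.] 37 ztop [0.025 0.03 ] min [ 0.609 -0.145  0.013] max [ 0.619 -0.093  0.03 ] topc [ 0.615 -0.12   0.026] rect [ 613. -123.] [61. 14.] 87.5 [123. 157. 172.]
[257. 256.] 1245 ztop [0.043 0.056] min [0.544 0.11  0.014] max [0.617 0.322 0.056] topc [0.586 0.21  0.052] rect [587. 215.] [248.  66.] 80.3 [120. 124. 125.]
[330. 243.] 582 ztop [0.067 0.073] min [0.338 0.138 0.015] max [0.4   0.202 0.073] topc [0.368 0.169 0.07 ] rect [368. 168.] [73. 69.] 88.7 [151. 167. 174.]
```

View pics/c0.png

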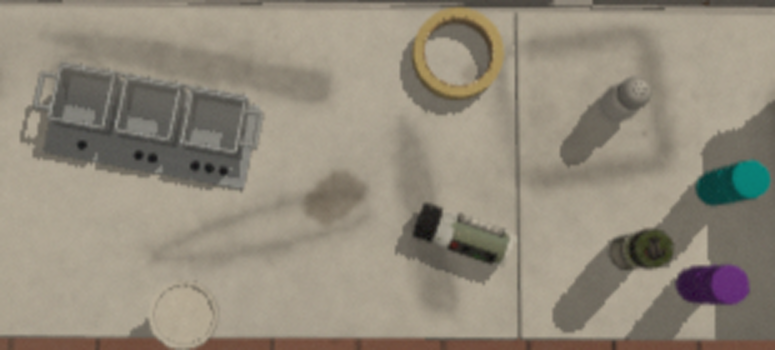

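The crop confirms the dots: one at the left (+y) pocket, then two, then three. The caddy is yawed about -10°, and the fallen jar's dark cap points to +y and slightly +x.

Run:
```python
from h import *
pts=[]
for n in('top','side'):
    d=np.load(n+'0.npz');W=d['W'];x,y,z=W[...,0],W[...,1],W[...,2]
    m=(z>0.044)&(z<0.062)&(x>0.53)&(x<0.655)&(y>.09)&(y<.335)
    q=W[m];best=None
    # fit wall-top template: three square frames (4 mm walls), 54 mm inside, 72 pitch
    def cost(p,q=q):
        cx,cy,a=p;c,s=np.cos(a),np.sin(a);X=c*(q[:,0]-cx)+s*(q[:,1]-cy);Y=-s*(q[:,0]-cx)+c*(q[:,1]-cy)
        r=np.min([np.abs(np.maximum(abs(X),abs(Y-k*.072))-.029) for k in(-1,0,1)],0)
        return np.minimum(r,.012).mean()
    from scipy.optimize import differential_evolution as D
    r=D(cost,[(.55,.64),(.17,.26),(-.3,0)],seed=1,popsize=25)
    print(n,len(q),r.x,np.degrees(r.x[2]),r.fun,'z',np.median(q[:,2]))
    c,s=np.cos(r.x[2]),np.sin(r.x[2])
    for k in(1,0,-1):print('  p',2-k,np.round([r.x[0]-s*k*.072,r.x[1]+c*k*.072],4))
    for yy in(-.3,-.1,.1,.3):
        for xx in np.arange(.6,.76,.02):
            k=(abs(x-xx)<.008)&(abs(y-yy)<.02);
            if k.any():print(round(xx,2),yy,np.round(np.nanpercentile(z[k],[50,98]),3),end=' | ')
        print()
```

```text
top 657 [ 0.5850702   0.21326755 -0.17286729] -9.904566215301974 0.0027491064465863216 z 0.050822555751074416
  p 1 [0.5975 0.2842]
  p 2 [0.5851 0.2133]
  p 3 [0.5727 0.1423]
0.6 -0.3 [0.078 0.091] | 0.62 -0.3 [0.003 0.088] | 0.64 -0.3 [0.001 0.004] | 0.66 -0.3 [0.    0.004] | 0.68 -0.3 [0.    0.005] | 0.7 -0.3 [0.    0.005] | 0.72 -0.3 [-0.002  0.031] | 0.74 -0.3 [0.047 0.056] | 0.76 -0.3 [0.042 0.054] | 
0.6 -0.1 [0.    0.012] | 0.62 -0.1 [0.021 0.027] | 0.64 -0.1 [0.002 0.028] | 0.66 -0.1 [0.001 0.027] | 0.68 -0.1 [0.002 0.028] | 0.7 -0.1 [0.02  0.027] | 0.72 -0.1 [0.008 0.032] | 0.74 -0.1 [0.051 0.056] | 0.76 -0.1 [0.043 0.047] | 
0.6 0.1 [0.002 0.053] | 0.62 0.1 [-0.001  0.004] | 0.64 0.1 [0.    0.005] | 0.66 0.1 [-0.     0.005] | 0.68 0.1 [-0.     0.004] | 0.7 0.1 [-0.     0.004] | 0.72 0.1 [0.01  0.032] | 0.74 0.1 [0.05  0.056] | 0.76 0.1 [0.043 0.047] | 
0.6 0.3 [0.009 0.053] | 0.62 0.3 [0.015 0.054] | 0.64 0.3 [0.    0.053] | 0.66 0.3 [-0.     0.004] | 0.68 0.3 [-0.     0.005] | 0.7 0.3 [0.    0.004] | 0.72 0.3 [0.005 0.033] | 0.74 0.3 [0.051 0.055] | 0.76 0.3 [0.044 0.048]
[... 400 characters left out ...]
.044 0.055] | 
0.6 -0.1 [0.002 0.005] | 0.62 -0.1 [0.015 0.029] | 0.64 -0.1 [0.019 0.029] | 0.66 -0.1 [0.026 0.028] | 0.68 -0.1 [0.021 0.03 ] | 0.7 -0.1 [0.014 0.031] | 0.72 -0.1 [-0.003  0.03 ] | 0.74 -0.1 [0.053 0.057] | 0.76 -0.1 [0.046 0.052] | 
0.6 0.1 [0.038 0.056] | 0.62 0.1 [0.002 0.007] | 0.64 0.1 [0.003 0.006] | 0.66 0.1 [0.003 0.006] | 0.68 0.1 [0.002 0.006] | 0.7 0.1 [0.002 0.006] | 0.72 0.1 [-0.006  0.032] | 0.74 0.1 [0.052 0.058] | 0.76 0.1 [0.047 0.05 ] | 
0.6 0.3 [0.036 0.056] | 0.62 0.3 [0.038 0.057] | 0.64 0.3 [0.004 0.055] | 0.66 0.3 [0.002 0.006] | 0.68 0.3 [0.002 0.006] | 0.7 0.3 [0.002 0.006] | 0.72 0.3 [-0.002  0.032] | 0.74 0.3 [0.052 0.056] | 0.76 0.3 [0.046 0.051] |
```

>>> arm_command(
  rows=[
    {"claw": 1,"travel": [25,50,15],"turn": [0,0,0.12]},
    {"claw": 1,"travel": [25,50,15],"turn": [0,0,0.12]},
    {"claw": 1,"travel": [25,50,15],"turn": [0,0,0.12]},
    {"claw": 1,"travel": [25,50,10],"turn": [0,0,0.12]},
    {"claw": 1,"travel": [25,50,0],"turn": [0,0,0.12]},
    {"claw": 1,"travel": [25,40,0],"turn": [0,0,0.12]},
    {"claw": 1,"travel": [25,30,0],"turn": [0,0,0.09]},
    {"claw": 1,"travel": [20,20,0],"turn": [0,0,0.087]},
  ],
)

```text
time: 1.1
tcp_pos: [0.3857, -0.201, 0.3031]
tcp_rot: [-180.0, -0.0, 70.9]
ft_force: [-0.3, -1.0, 0.5]
opening: 0.999
finger_force: 0.0
```

```bash
cat >> h.py <<'E'
def blobs(c,lo=.012,hi=.2,box=(.2,.7,-.62,.4),mn=150):
    W=c['W'];x,y,z=W[...,0],W[...,1],W[...,2]
    m=(z>lo)&(z<hi)&(x>box[0])&(x<box[1])&(y>box[2])&(y<box[3])
    N,L,S,C=cv2.connectedComponentsWithStats(m.astype(np.uint8))
    for i in range(1,N):
        if S[i,4]<mn: continue
        q=W[L==i];r=cv2.minAreaRect((q[:,:2]*1000).astype(np.float32))
        t=q[q[:,2]>np.percentile(q[:,2],98)-.006];rt=cv2.minAreaRect((t[:,:2]*1000).astype(np.float32))
        print(np.round(C[i]),S[i,4],'z98',round(np.percentile(q[:,2],98),3),'rect',np.round(r[0],1),np.round(r[1]),round(r[2],1),'toprect',np.round(rt[0],1),np.round(rt[1]),round(rt[2],1))
E
python3 - <<'E'
from h import *
c=snap('wrist','w1.png');o=observe();print(o['tcp_pos'],o['tcp_rot'],o['q'],np.round(c['extrinsics'],3).tolist())
blobs(c)
E
```

```text
[ 0.38709089 -0.19942588  0.3031254 ] [ 1.79956575e+02 -1.18293439e-01  7.11819940e+01] [-43.04345177 -11.02043254 106.98430864   0.12637672  84.04507647
 -24.23852185] [[0.945, -0.311, -0.099, 0.411], [-0.327, -0.901, -0.287, -0.128], [-0.0, 0.303, -0.953, 0.429], [0.0, 0.0, 0.0, 1.0]]
[475.  44.] 3314 z98 0.026 rect [ 654.5 -130.1] [ 93. 100.] 69.8 toprect [ 654.5 -130.1] [ 93. 100.] 70.3
[314. 103.] 2964 z98 0.042 rect [ 453.3 -131.5] [105.  42.] 71.0 toprect [ 453.1 -131.3] [105.  31.] 71.7
[466. 200.] 1665 z98 0.089 rect [ 597.7 -303.5] [42. 35.] 64.9 toprect [ 601.7 -304.9] [27. 27.] 72.2
[347. 251.] 1725 z98 0.107 rect [ 436.5 -312.6] [40. 41.] 41.2 toprect [ 436.7 -313.3] [39. 39.] 41.2
[485. 321.] 3282 z98 0.116 rect [ 573.3 -472.6] [ 62. 211.] 55.7 toprect [ 638.4 -507.9] [30. 91.] 25.5
[336. 307.] 1780 z98 0.107 rect [ 400.9 -389.9] [41. 41.] 22.5 toprect [ 400.7 -389.8] [39. 40.] 30.5
[363. 357.] 1278 z98 0.089 rect [ 415.6 -501.8] [74. 23.] 14.5 toprect [ 402.8 -496.9] [ 7. 21.] 88.5
[454. 407.] 964 z98 0.153 rect [ 505.9 -565.5] [51. 86.] 14.4 toprect [ 510.  -530.4] [22.  7.] 11.0
```

View pics/w1.png

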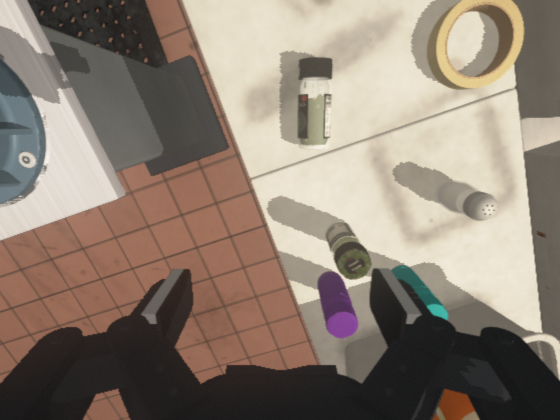

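The wrist view shows the fallen jar at (314,103) with its cap up in the image (+y), aligned with the jaws. The standing jar is at (350,260) and the shaker at (480,205). The wrist-camera positions agree with the other views within about 3 mm.

>>> arm_command(
  rows=[
    {"claw": 1,"travel": [17,30,-25],"turn": [-0.149,0.051,0]},
    {"claw": 1,"travel": [17,30,-25],"turn": [-0.149,0.051,0]},
    {"claw": 1,"travel": [17,30,-29],"turn": [-0.149,0.051,0]},
    {"claw": 1,"travel": [17,30,-32],"turn": [-0.149,0.051,0]},
    {"claw": 1,"travel": [17,30,-32],"turn": [-0.149,0.051,0]},
    {"claw": 1,"travel": [17,27,-32],"turn": [0,0,0]},
    {"claw": 1,"travel": [0,0,0],"turn": [0,0,0]},
  ],
)

```text
time: 2.02
tcp_pos: [0.4858, -0.0243, 0.1245]
tcp_rot: [-179.9, 45.3, 71.1]
ft_force: [-0.3, -0.3, -0.3]
opening: 0.997
finger_force: 0.0
```

Run:
```python
from h import *
from scipy.spatial.transform import Rotation as R
o=observe();print(o['tcp_pos'],o['q'],np.round(R.from_euler('xyz',o['tcp_rot'],degrees=True).as_matrix(),3))
c=snap('wrist','w2.png');blobs(c,box=(.35,.55,-.25,0))
```

```text
[ 0.48576107 -0.02430152  0.12452452] [  6.13921586  27.21176372  97.9286546  -40.57172087  80.95083364
  41.38060117] [[ 0.229  0.945 -0.233]
 [ 0.666 -0.326 -0.671]
 [-0.71  -0.002 -0.704]]
[286. 201.] 3342 z98 0.041 rect [ 454.3 -129.6] [107.  42.] 71.7 toprect [ 453.9 -130. ] [106.  30.] 71.7
[183. 302.] 752 z98 0.148 rect [442.7  -8.7] [20.  8.] 72.9 toprect [447.1  -5.3] [11.  1.] 71.9
[412. 324.] 4648 z98 0.167 rect [538.2 -24.6] [52. 18.] 74.1 toprect [543.3  -9.5] [ 9. 21.] 33.6
```

>>> arm_command(
  rows=[
    {"claw": 1,"travel": [-6,-19,-20],"turn": [0,0,0]},
    {"claw": 1,"travel": [-6,-19,-20],"turn": [0,0,0]},
    {"claw": 1,"travel": [-6,-19,-20],"turn": [0,0,0]},
    {"claw": 1,"travel": [-5,-19,-20],"turn": [0,0,0]},
    {"claw": 1,"travel": [-4,-12,-13],"turn": [0,0,0]},
    {"claw": 1,"travel": [-3,-10,-9.5],"turn": [0,0,0]},
    {"claw": 1,"travel": [0,0,0],"turn": [0,0,0]},
  ],
)

```text
time: 2.95
tcp_pos: [0.4566, -0.1244, 0.0259]
tcp_rot: [179.6, 45.1, 70.5]
ft_force: [-0.6, 0.1, 0.9]
opening: 1.0
finger_force: 0.0
```

>>> arm_command(
  rows=[
    {"claw": -1,"travel": [0,0,0],"turn": [0,0,0]},
    {"claw": -1,"travel": [0,0,0],"turn": [0,0,0]},
    {"claw": -1,"travel": [0,0,0],"turn": [0,0,0]},
    {"claw": -1,"travel": [0,0,0],"turn": [0,0,0]},
    {"claw": -1,"travel": [0,0,0],"turn": [0,0,0]},
  ],
  squeeze=40,
)

```text
time: 3.58
tcp_pos: [0.4575, -0.1233, 0.0263]
tcp_rot: [179.5, 45.1, 70.5]
ft_force: [0.1, 5.1, 6.4]
opening: 0.467
finger_force: 40.0
```

>>> arm_command(
  rows=[
    {"claw": -1,"travel": [0,0,20],"turn": [0,0,0]},
    {"claw": -1,"travel": [0,0,20],"turn": [0,0,0]},
    {"claw": -1,"travel": [0,0,20],"turn": [0.149,-0.051,0]},
    {"claw": -1,"travel": [0,0,10],"turn": [0.149,-0.051,0]},
    {"claw": -1,"travel": [0,0,0],"turn": [0.149,-0.051,0]},
    {"claw": -1,"travel": [0,0,0],"turn": [0.149,-0.051,0]},
    {"claw": -1,"travel": [0,0,0],"turn": [0.149,-0.051,0]},
    {"claw": -1,"travel": [0,0,0],"turn": [0.149,-0.051,0]},
  ],
)

```text
time: 4.58
tcp_pos: [0.4572, -0.1238, 0.0963]
tcp_rot: [179.9, -9.3, 70.7]
ft_force: [-1.0, 0.6, -1.1]
opening: 0.464
finger_force: 40.5
```

>>> arm_command(
  rows=[
    {"claw": -1,"travel": [0,0,0],"turn": [0.149,-0.051,0]},
    {"claw": -1,"travel": [0,0,0],"turn": [0.149,-0.051,0]},
    {"claw": -1,"travel": [0,0,0],"turn": [0.149,-0.051,0]},
    {"claw": -1,"travel": [0,0,0],"turn": [0.149,-0.051,0]},
    {"claw": -1,"travel": [0,0,0],"turn": [0,0,0]},
    {"claw": -1,"travel": [0,0,0],"turn": [0,0,0]},
  ],
)

```text
time: 5.32
tcp_pos: [0.4569, -0.1235, 0.0955]
tcp_rot: [-179.5, -45.0, 70.5]
ft_force: [-0.1, 0.1, -1.5]
opening: 0.466
finger_force: 40.6
```

Run:
```python
from h import *
from scipy.spatial.transform import Rotation as R
o=observe();print(o['tcp_pos'],o['q'],np.round(R.from_euler('xyz',o['tcp_rot'],degrees=True).as_matrix(),3))
c=snap('side','s2.png');im=c['pixels']
cv2.imwrite('pics/s2c.png',cv2.resize(im[120:260,220:400],None,fx=4,fy=4))
W=c['W'];k=(W[...,2]>0.015)&(W[...,0]>.38)&(W[...,0]<.53)&(W[...,1]>-.2)&(W[...,1]<-.05)&(W[...,2]<.15)
q=W[k]; 
for z in np.arange(.015,.15,.01):
    s=q[abs(q[:,2]-z)<.005]
    if len(s)>3:print(round(z,3),len(s),np.round(np.percentile(s[:,0],[3,97]),3),np.round(np.percentile(s[:,1],[50,97]),3))
c=snap('wrist','w3.png');blobs(c,box=(.38,.55,-.25,0))
```

```text
[ 0.45686717 -0.12352071  0.09553684] [-53.45019012  22.62985782 109.5441083   36.24361567  79.78524905
 -51.21561096] [[ 0.236  0.944  0.228]
 [ 0.667 -0.329  0.669]
 [ 0.707 -0.006 -0.707]]
0.035 4 [0.458 0.477] [-0.1   -0.097]
0.045 27 [0.443 0.476] [-0.101 -0.095]
0.055 27 [0.44  0.478] [-0.102 -0.096]
0.065 24 [0.443 0.479] [-0.103 -0.095]
0.075 31 [0.44  0.479] [-0.1   -0.095]
0.085 35 [0.434 0.479] [-0.102 -0.097]
0.095 45 [0.429 0.489] [-0.106 -0.097]
0.105 57 [0.424 0.487] [-0.108 -0.095]
0.115 74 [0.404 0.489] [-0.116 -0.094]
0.125 77 [0.395 0.495] [-0.124 -0.096]
0.135 119 [0.391 0.498] [-0.134 -0.095]
0.145 132 [0.394 0.5  ] [-0.138 -0.099]
[280. 344.] 54240 z98 0.165 rect [ 453.5 -134.3] [ 73. 130.] 70.8 toprect [ 459.  -167.1] [ 6. 77.] 70.3
```

View pics/s2c.png

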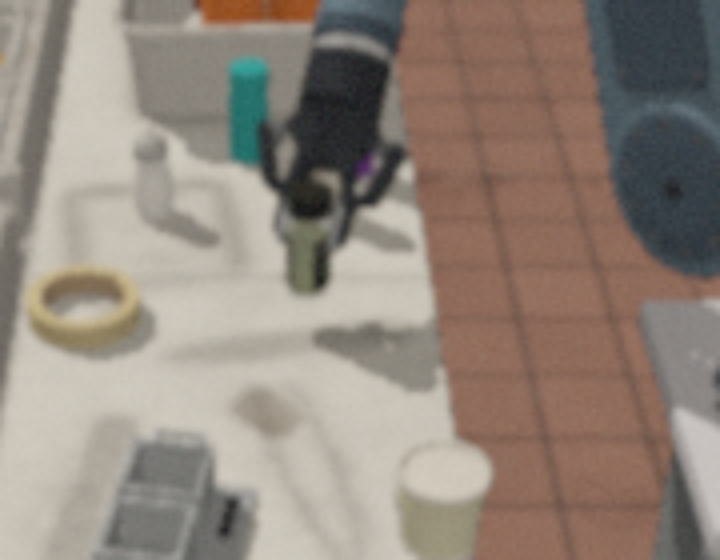

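The side crop shows the jar upright in the jaws, cap up, with its base about 35 mm above the worktop.

>>> arm_command(
  rows=[
    {"claw": -1,"travel": [0,0,-12],"turn": [0,0,0]},
    {"claw": -1,"travel": [0,0,-10],"turn": [0,0,0]},
    {"claw": -1,"travel": [0,0,-6],"turn": [0,0,0]},
    {"claw": -1,"travel": [0,0,-3],"turn": [0,0,0]},
    {"claw": -1,"travel": [0,0,-2],"turn": [0,0,0]},
    {"claw": -1,"travel": [0,0,0],"turn": [0,0,0]},
  ],
)

```text
time: 6.18
tcp_pos: [0.4571, -0.1238, 0.0627]
tcp_rot: [-179.6, -45.1, 70.5]
ft_force: [-0.1, -0.8, -1.5]
opening: 0.464
finger_force: 40.6
```

>>> arm_command(
  rows=[
    {"claw": -1,"travel": [0,0,-1],"turn": [0,0,0]},
    {"claw": -1,"travel": [0,0,0],"turn": [0,0,0]},
  ],
)

```text
time: 6.42
tcp_pos: [0.4571, -0.1238, 0.0619]
tcp_rot: [-179.6, -45.1, 70.5]
ft_force: [0.3, -0.8, -1.0]
opening: 0.464
finger_force: 40.6
```

>>> arm_command(
  rows=[
    {"claw": -1,"travel": [0,0,-1],"turn": [0,0,0]},
    {"claw": -1,"travel": [0,0,0],"turn": [0,0,0]},
  ],
)

```text
time: 6.68
tcp_pos: [0.4571, -0.1237, 0.0611]
tcp_rot: [-179.6, -45.1, 70.5]
ft_force: [-0.2, 0.2, 2.3]
opening: 0.461
finger_force: 40.9
```

>>> arm_command(
  rows=[
    {"claw": 0.0,"travel": [0,0,0],"turn": [0,0,0]},
    {"claw": 0.2,"travel": [0,0,0],"turn": [0,0,0]},
    {"claw": 0.7,"travel": [0,0,0],"turn": [0,0,0]},
    {"claw": 1,"travel": [0,0,0],"turn": [0,0,0]},
    {"claw": 1,"travel": [0,0,0],"turn": [0,0,0]},
    {"claw": 1,"travel": [0,0,0],"turn": [0,0,0]},
  ],
)

```text
time: 7.42
tcp_pos: [0.457, -0.1237, 0.0608]
tcp_rot: [-179.6, -45.1, 70.5]
ft_force: [0.9, -0.1, 0.1]
opening: 1.003
finger_force: 0.0
```

Run:
```python
from h import *
o=observe();print(o['tcp_pos'])
c=snap('side','s3.png');W=c['W'];k=(W[...,2]>0.0)&(W[...,0]>.43)&(W[...,0]<.485)&(W[...,1]>-.2)&(W[...,1]<-.05)&(W[...,2]<.15)
q=W[k]; 
for z in np.arange(.015,.12,.01):
    s=q[abs(q[:,2]-z)<.005]
    if len(s)>3:print(round(z,3),len(s),np.round(np.percentile(s[:,0],[3,97]),3),np.round(np.percentile(s[:,1],[50,97]),3))
```

```text
[ 0.45703021 -0.12367766  0.06078216]
0.015 24 [0.445 0.478] [-0.101 -0.094]
0.025 27 [0.442 0.478] [-0.102 -0.094]
0.035 23 [0.443 0.478] [-0.101 -0.095]
0.045 27 [0.442 0.478] [-0.101 -0.093]
0.055 30 [0.443 0.478] [-0.1   -0.095]
0.065 29 [0.44  0.479] [-0.103 -0.096]
0.075 32 [0.44  0.479] [-0.101 -0.096]
0.085 28 [0.444 0.485] [-0.103 -0.095]
0.095 45 [0.437 0.481] [-0.106 -0.096]
0.105 84 [0.44  0.479] [-0.117 -0.098]
0.115 53 [0.433 0.482] [-0.16  -0.111]
```

>>> arm_command(
  rows=[
    {"claw": 1,"travel": [-3,-9,9.5],"turn": [0,0,0]},
    {"claw": 1,"travel": [-5,-14,15],"turn": [0,0,0]},
    {"claw": 1,"travel": [-6,-18,19],"turn": [0,0,0]},
    {"claw": 1,"travel": [-7,-20,21],"turn": [0,0,0]},
    {"claw": 1,"travel": [-7,-20,21],"turn": [0,0,0]},
    {"claw": 1,"travel": [0,0,30],"turn": [-0.149,0.051,0]},
    {"claw": 1,"travel": [0,0,30],"turn": [-0.149,0.051,0]},
    {"claw": 1,"travel": [0,0,25],"turn": [-0.149,0.051,0]},
  ],
)

```text
time: 8.48
tcp_pos: [0.429, -0.206, 0.2337]
tcp_rot: [180.0, -17.7, 70.6]
ft_force: [-0.1, -0.6, 0.2]
opening: 1.005
finger_force: 0.0
```

>>> arm_command(
  rows=[
    {"claw": 1,"travel": [0,0,0],"turn": [-0.149,0.051,0]},
    {"claw": 1,"travel": [0,0,0],"turn": [-0.149,0.051,0]},
    {"claw": 1,"travel": [0,0,0],"turn": [0,0,0]},
  ],
)

```text
time: 8.85
tcp_pos: [0.4296, -0.2033, 0.2325]
tcp_rot: [179.9, 0.0, 70.9]
ft_force: [-0.1, 1.0, 0.5]
opening: 1.0
finger_force: 0.0
```

Run:
```python
from h import *
o=observe();print(o['tcp_pos'],o['tcp_rot'],o['q'])
c=snap('wrist','w4.png')
blobs(c,box=(.3,.63,-.45,.33))
```

```text
[ 0.42956777 -0.20327859  0.23253375] [1.79911965e+02 3.51164305e-02 7.08893596e+01] [-3.96748711e+01 -1.88211216e+00  1.07024722e+02 -2.02716256e-03
  7.47626306e+01 -2.05637265e+01]
[435.  52.] 1661 z98 0.026 rect [ 617.1 -126.8] [26. 84.] 0.0 toprect [ 617.1 -126.8] [84. 26.] 90.0
[280.  97.] 2204 z98 0.107 rect [ 458.1 -118.8] [39. 39.] 72.7 toprect [ 458.1 -118.8] [39. 39.] 72.7
[463. 229.] 2433 z98 0.089 rect [ 599.6 -302.4] [40. 36.] 6.0 toprect [ 602.5 -305.7] [28. 27.] 39.2
[316. 309.] 4290 z98 0.107 rect [ 422.5 -344.2] [109.  43.] 65.6 toprect [ 426.4 -337.9] [94. 40.] 67.0
```

View pics/w4.png

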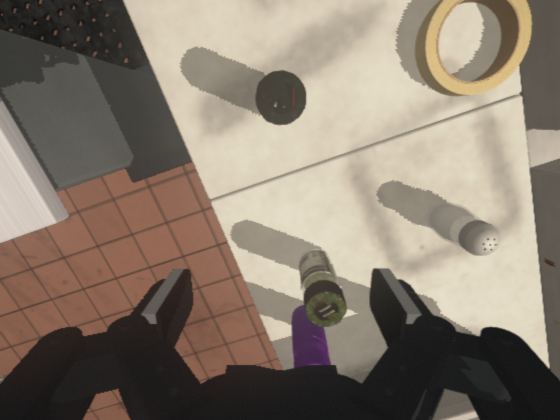

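The wrist view shows the once-fallen jar upright at (280,97), seen from above. All else is in place.

>>> arm_command(
  rows=[
    {"claw": 1,"travel": [7,21,0],"turn": [0,0,0.04]},
    {"claw": 1,"travel": [7,21,0],"turn": [0,0,0.04]},
    {"claw": 1,"travel": [7,21,0],"turn": [0,0,0.04]},
    {"claw": 1,"travel": [7.5,21.5,0],"turn": [0,0,0.04]},
    {"claw": 1,"travel": [0,0,-25],"turn": [0,0,0]},
    {"claw": 1,"travel": [0,0,-25],"turn": [0,0,0]},
    {"claw": 1,"travel": [0,0,-25],"turn": [0,0,0]},
    {"claw": 1,"travel": [0,0,0],"turn": [0,0,0]},
  ],
)

```text
time: 9.9
tcp_pos: [0.4558, -0.1205, 0.1543]
tcp_rot: [-179.7, -0.2, 79.7]
ft_force: [-0.1, 0.4, 0.3]
opening: 0.999
finger_force: 0.0
```

>>> arm_command(
  rows=[
    {"claw": 1,"travel": [0,0,-25],"turn": [0,0,0]},
    {"claw": 1,"travel": [0,0,-25],"turn": [0,0,0]},
    {"claw": 1,"travel": [0,0,-17],"turn": [0,0,0]},
    {"claw": 1,"travel": [0,0,-10],"turn": [0,0,0]},
    {"claw": 1,"travel": [0,0,0],"turn": [0,0,0]},
    {"claw": 1,"travel": [0,0,0],"turn": [0,0,0]},
  ],
)

```text
time: 10.65
tcp_pos: [0.4582, -0.1207, 0.0802]
tcp_rot: [179.9, 0.0, 79.8]
ft_force: [-0.0, -1.4, -0.9]
opening: 1.002
finger_force: 0.0
```

>>> arm_command(
  rows=[
    {"claw": 0.2,"travel": [0,0,0],"turn": [0,0,0]},
    {"claw": 0.1,"travel": [0,0,0],"turn": [0,0,0]},
    {"claw": -1,"travel": [0,0,0],"turn": [0,0,0]},
    {"claw": -1,"travel": [0,0,0],"turn": [0,0,0]},
    {"claw": -1,"travel": [0,0,0],"turn": [0,0,0]},
    {"claw": -1,"travel": [0,0,0],"turn": [0,0,0]},
  ],
)

```text
time: 11.4
tcp_pos: [0.4579, -0.1203, 0.0797]
tcp_rot: [180.0, 0.0, 79.9]
ft_force: [-0.1, 0.9, 5.9]
opening: 0.466
finger_force: 40.0
```

>>> arm_command(
  rows=[
    {"claw": -1,"travel": [0,0,20],"turn": [0,0,0]},
    {"claw": -1,"travel": [0,0,30],"turn": [0,0,0]},
    {"claw": -1,"travel": [10,20,40],"turn": [0,0,0]},
    {"claw": -1,"travel": [15,35,40],"turn": [0,0,0]},
    {"claw": -1,"travel": [20,45,30],"turn": [0,0,0]},
    {"claw": -1,"travel": [20,45,10],"turn": [0,0,0]},
    {"claw": -1,"travel": [20,45,0],"turn": [0,0,0]},
    {"claw": -1,"travel": [15,35,0],"turn": [0,0,0]},
  ],
)

```text
time: 12.4
tcp_pos: [0.5577, 0.1067, 0.2488]
tcp_rot: [-180.0, 0.0, 79.9]
ft_force: [0.2, -0.4, -0.9]
opening: 0.469
finger_force: 40.6
```

>>> arm_command(
  rows=[
    {"claw": -1,"travel": [0,10,0],"turn": [0,0,0]},
    {"claw": -1,"travel": [0,0,0],"turn": [0,0,0]},
    {"claw": -1,"travel": [0,0,0],"turn": [0,0,0]},
  ],
)

```text
time: 12.78
tcp_pos: [0.5571, 0.1138, 0.249]
tcp_rot: [-180.0, 0.0, 79.8]
ft_force: [-0.1, -0.8, -1.8]
opening: 0.464
finger_force: 40.7
```

Run:
```python
from h import *
from scipy.optimize import differential_evolution as D
o=observe();print(o['tcp_pos'],o['tcp_rot'])
c=snap('wrist','w5.png');W=c['W'];x,y,z=W[...,0],W[...,1],W[...,2]
m=(z>0.046)&(z<0.06)&(x>0.53)&(x<0.655)&(y>.09)&(y<.345);q=W[m]
def cost(p):
    cx,cy,a=p;C,s=np.cos(a),np.sin(a);X=C*(q[:,0]-cx)+s*(q[:,1]-cy);Y=-s*(q[:,0]-cx)+C*(q[:,1]-cy)
    r=np.min([np.abs(np.maximum(abs(X),abs(Y-k*.072))-.029) for k in(-1,0,1)],0)
    return np.minimum(r,.012).mean()
r=D(cost,[(.55,.64),(.17,.26),(-.3,0)],seed=1,popsize=25);print(len(q),r.x,r.fun,np.median(q[:,2]))
C,s=np.cos(r.x[2]),np.sin(r.x[2])
for k in(1,0,-1):print('  p',2-k,np.round([r.x[0]-s*k*.072,r.x[1]+C*k*.072],4))
```

```text
[0.55711885 0.113755   0.24898541] [-1.79962703e+02  3.36986407e-02  7.98073790e+01]
3465 [ 0.58551001  0.2122267  -0.17397972] 0.0018248499143596116 0.051769743699084325
  p 1 [0.598  0.2831]
  p 2 [0.5855 0.2122]
  p 3 [0.573  0.1413]
```

View pics/w5.png

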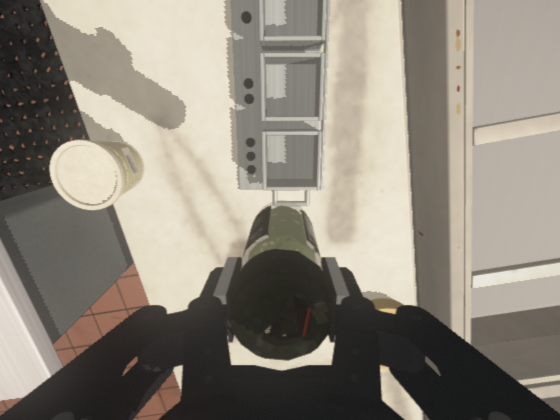

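The wrist view shows the jar held vertically, with the caddy pockets above it at (290,160), (290,85) and (290,15), and their dots alongside.

>>> arm_command(
  rows=[
    {"claw": -1,"travel": [7,30,0],"turn": [0,0,0]},
    {"claw": -1,"travel": [9,38,0],"turn": [0,0,0]},
    {"claw": -1,"travel": [9,38,0],"turn": [0,0,0]},
    {"claw": -1,"travel": [9,38,-20],"turn": [0,0,0]},
    {"claw": -1,"travel": [7,24.5,-30],"turn": [0,0,0]},
    {"claw": -1,"travel": [0,0,-30],"turn": [0,0,0]},
    {"claw": -1,"travel": [0,0,-20],"turn": [0,0,0]},
    {"claw": -1,"travel": [0,0,0],"turn": [0,0,0]},
  ],
)

```text
time: 13.82
tcp_pos: [0.5976, 0.282, 0.1475]
tcp_rot: [-179.8, 0.1, 79.8]
ft_force: [-0.5, -0.9, -1.6]
opening: 0.471
finger_force: 40.7
```

>>> arm_command(
  rows=[
    {"claw": -1,"travel": [0,0,0],"turn": [0,0,0]},
    {"claw": -1,"travel": [0,0,0],"turn": [0,0,0]},
  ],
)

```text
time: 14.08
tcp_pos: [0.5996, 0.2832, 0.1512]
tcp_rot: [179.8, -0.1, 79.8]
ft_force: [0.4, 0.0, -1.2]
opening: 0.465
finger_force: 40.7
```

Run:
```python
from h import *
print(observe()['tcp_pos'])
c=snap('side','s5.png');cv2.imwrite('pics/s5c.png',cv2.resize(c['pixels'][200:310,210:360],None,fx=5,fy=5))
W=c['W'];k=(W[...,2]>0.058)&(W[...,0]>.55)&(W[...,0]<.65)&(W[...,1]>.2)&(W[...,1]<.33)&(W[...,2]<.22)
q=W[k]
for z in np.arange(.06,.2,.01):
    s=q[abs(q[:,2]-z)<.005]
    if len(s)>3:print(round(z,3),len(s),np.round(np.percentile(s[:,0],[3,97]),3),np.round(np.percentile(s[:,1],[50,97]),3))
```

```text
[0.59962362 0.28320281 0.15118449]
0.08 33 [0.582 0.618] [0.303 0.306]
0.09 40 [0.582 0.62 ] [0.303 0.309]
0.1 40 [0.582 0.619] [0.304 0.308]
0.11 43 [0.582 0.619] [0.303 0.307]
0.12 42 [0.581 0.621] [0.303 0.308]
0.13 44 [0.582 0.62 ] [0.303 0.309]
0.14 55 [0.574 0.621] [0.303 0.308]
0.15 80 [0.57  0.631] [0.299 0.308]
0.16 68 [0.567 0.632] [0.298 0.306]
0.17 70 [0.569 0.63 ] [0.3   0.307]
0.18 169 [0.569 0.637] [0.29  0.306]
0.19 108 [0.554 0.647] [0.291 0.305]
0.2 63 [0.551 0.648] [0.291 0.306]
```

View pics/s5c.png

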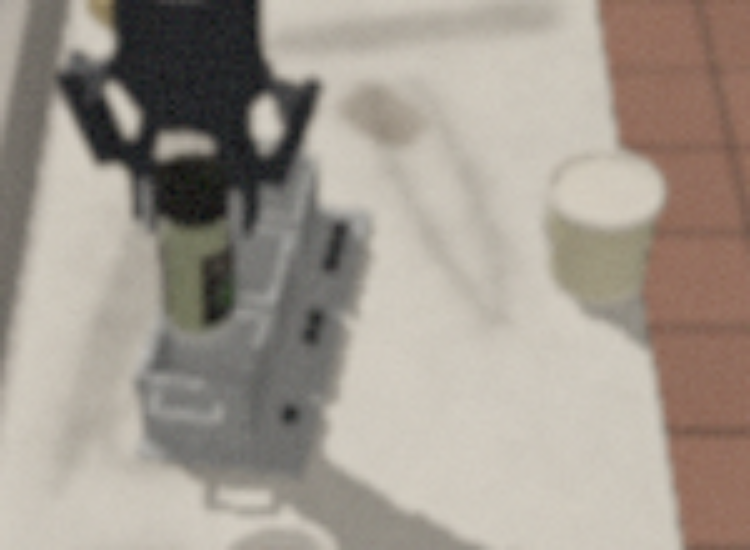

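The side crop shows the jar hanging straight over the one-dot pocket (jar base near (200,325)), and it matches the pocket centre within 2 mm.

>>> arm_command(
  rows=[
    {"claw": -1,"travel": [-1.5,0,-15],"turn": [0,0,0]},
    {"claw": -1,"travel": [0,0,-15],"turn": [0,0,0]},
    {"claw": -1,"travel": [0,0,-15],"turn": [0,0,0]},
    {"claw": -1,"travel": [0,0,-9],"turn": [0,0,0]},
    {"claw": -1,"travel": [0,0,-4],"turn": [0,0,0]},
    {"claw": -1,"travel": [0,0,-2],"turn": [0,0,0]},
    {"claw": -1,"travel": [0,0,0],"turn": [0,0,0]},
    {"claw": -1,"travel": [0,0,0],"turn": [0,0,0]},
  ],
)

```text
time: 15.12
tcp_pos: [0.5974, 0.2834, 0.0899]
tcp_rot: [180.0, -0.0, 79.9]
ft_force: [0.5, -0.5, -0.1]
opening: 0.468
finger_force: 40.7
```

>>> arm_command(
  rows=[
    {"claw": -1,"travel": [0,0,-1],"turn": [0,0,0]},
    {"claw": -1,"travel": [0,0,0],"turn": [0,0,0]},
    {"claw": -1,"travel": [0,0,0],"turn": [0,0,0]},
  ],
)

```text
time: 15.5
tcp_pos: [0.597, 0.2833, 0.0883]
tcp_rot: [-180.0, -0.0, 79.9]
ft_force: [-0.0, -0.9, -1.5]
opening: 0.467
finger_force: 40.7
```

>>> arm_command(
  rows=[
    {"claw": -1,"travel": [0,0,-1],"turn": [0,0,0]},
    {"claw": -1,"travel": [0,0,0],"turn": [0,0,0]},
    {"claw": -1,"travel": [0,0,0],"turn": [0,0,0]},
  ],
)

```text
time: 15.88
tcp_pos: [0.5972, 0.2834, 0.0878]
tcp_rot: [180.0, -0.0, 79.9]
ft_force: [-1.6, -0.1, 4.8]
opening: 0.466
finger_force: 40.9
```

>>> arm_command(
  rows=[
    {"claw": 0.05,"travel": [0,0,0],"turn": [0,0,0]},
    {"claw": 0.3,"travel": [0,0,0],"turn": [0,0,0]},
    {"claw": 1,"travel": [0,0,0],"turn": [0,0,0]},
    {"claw": 1,"travel": [0,0,0],"turn": [0,0,0]},
    {"claw": 1,"travel": [0,0,15],"turn": [0,0,0]},
    {"claw": 1,"travel": [0,0,35],"turn": [0,0,0]},
    {"claw": 1,"travel": [0,0,45],"turn": [0,0,0]},
    {"claw": 1,"travel": [0,0,40],"turn": [0,0,0]},
  ],
)

```text
time: 16.88
tcp_pos: [0.5974, 0.2834, 0.2253]
tcp_rot: [179.9, -0.1, 79.9]
ft_force: [0.9, 0.9, 0.1]
opening: 1.001
finger_force: 0.0
```

>>> arm_command(
  rows=[
    {"claw": 1,"travel": [-6,-20,0],"turn": [0,0,0]},
    {"claw": 1,"travel": [-10,-37,0],"turn": [0,0,0]},
    {"claw": 1,"travel": [-10,-37,0],"turn": [0,0,0]},
    {"claw": 1,"travel": [-10,-37,0],"turn": [0,0,-0.065]},
    {"claw": 1,"travel": [-10,-37,0],"turn": [0,0,-0.065]},
    {"claw": 1,"travel": [-10,-37,0],"turn": [0,0,-0.065]},
    {"claw": 1,"travel": [-10,-37,0],"turn": [0,0,-0.065]},
    {"claw": 1,"travel": [-10,-37,0],"turn": [0,0,0]},
  ],
)

```text
time: 17.88
tcp_pos: [0.5209, 0.0031, 0.2237]
tcp_rot: [179.9, -0.0, 64.9]
ft_force: [0.2, -0.8, 0.4]
opening: 1.003
finger_force: 0.0
```

Run:
```python
from h import *
print(observe()['tcp_pos'])
c=snap('side','s6.png');W=c['W']
k=(W[...,2]>0.058)&(W[...,0]>.55)&(W[...,0]<.65)&(W[...,1]>.2)&(W[...,1]<.33)&(W[...,2]<.22)
q=W[k];print(q[:,2].max())
for z in np.arange(.06,.13,.01):
    s=q[abs(q[:,2]-z)<.005]
    if len(s)>3:print(round(z,3),len(s),np.round(np.percentile(s[:,0],[3,97]),3),np.round(np.percentile(s[:,1],[50,97]),3))
```

```text
[0.52094688 0.00312158 0.2236816 ]
0.11907745335291964
0.06 25 [0.582 0.618] [0.302 0.308]
0.07 38 [0.58  0.615] [0.304 0.308]
0.08 44 [0.58  0.618] [0.303 0.308]
0.09 43 [0.58  0.616] [0.301 0.306]
0.1 39 [0.579 0.617] [0.303 0.308]
0.11 82 [0.58  0.616] [0.297 0.307]
0.12 73 [0.582 0.616] [0.285 0.304]
```

>>> arm_command(
  rows=[
    {"claw": 1,"travel": [-12,-43,0],"turn": [0,0,0]},
    {"claw": 1,"travel": [-12,-45,0],"turn": [0,0,0]},
    {"claw": 1,"travel": [-12,-45,0],"turn": [0,0,0]},
    {"claw": 1,"travel": [-12,-45,0],"turn": [0,0,0]},
    {"claw": 1,"travel": [-12,-45,0],"turn": [0,0,0]},
    {"claw": 1,"travel": [-11,-42,0],"turn": [0,0,0]},
    {"claw": 1,"travel": [-8,-30,0],"turn": [0,0,0]},
    {"claw": 1,"travel": [-5.5,-20.5,0],"turn": [0,0,0]},
  ],
)

```text
time: 18.92
tcp_pos: [0.4363, -0.3127, 0.2233]
tcp_rot: [179.9, 0.0, 64.9]
ft_force: [0.3, -0.3, -0.0]
opening: 0.998
finger_force: 0.0
```

>>> arm_command(
  rows=[
    {"claw": 1,"travel": [0,0,-20],"turn": [0,0,0]},
    {"claw": 1,"travel": [0,0,-25],"turn": [0,0,0]},
    {"claw": 1,"travel": [0,0,-10],"turn": [0,0,0]},
    {"claw": 1,"travel": [0,0,0],"turn": [0,0,0]},
    {"claw": 1,"travel": [0,0,0],"turn": [0,0,0]},
  ],
)

```text
time: 19.55
tcp_pos: [0.4371, -0.3115, 0.1684]
tcp_rot: [179.9, 0.0, 65.0]
ft_force: [0.3, -0.2, 0.4]
opening: 1.002
finger_force: 0.0
```

Run:
```python
from h import *
print(observe()['tcp_pos'])
c=snap('wrist','w6.png')
c2=snap('top','t6.png');blobs(c2,lo=.09,hi=.115,box=(.38,.48,-.36,-.27),mn=20)
d=np.load('top0.npz');blobs(d,lo=.09,hi=.115,box=(.38,.48,-.36,-.27),mn=20)
```

```text
[ 0.43714385 -0.31152244  0.16840453]
[410. 244.] 190 z98 0.11 rect [ 438.4 -309.5] [33. 38.] 42.9 toprect [ 438.4 -309. ] [32. 37.] 41.2
[410. 244.] 214 z98 0.109 rect [ 435.9 -311.3] [40. 38.] 41.5 toprect [ 436.1 -312.1] [36. 38.] 0.2
```

View pics/w6.png

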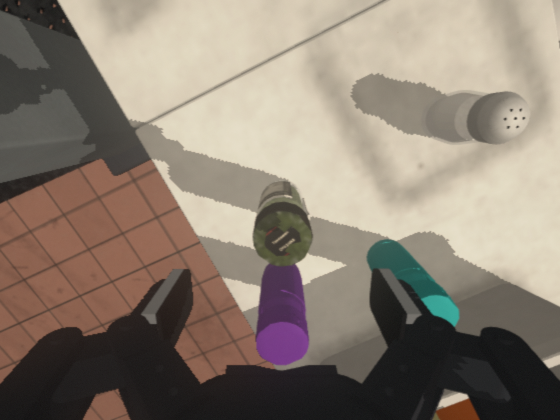

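The wrist view shows the standing jar at (283,235) and the purple look-alike at (283,330). I'll check by projection which of the two the tool axis meets.

Run:
```python
from h import *
o=observe();c=snap('wrist');T=np.linalg.inv(c['extrinsics'])
for z in(.168,.105,.06):
    p=T@np.r_[o['tcp_pos'][:2],z,1];print(z,c['fx']*p[0]/p[2]+c['cx'],c['fy']*p[1]/p[2]+c['cy'])
blobs(c,lo=.09,hi=.115,box=(.36,.48,-.45,-.27))
```

```text
0.168 280.74986304498475 286.8602518648483
0.105 280.65908308475184 236.04947514078816
0.06 280.6213022627583 214.903035928433
[282. 235.] 2933 z98 0.107 rect [ 436.8 -313.3] [40. 40.] 46.9 toprect [ 436.8 -313.3] [40. 39.] 43.3
[281. 337.] 2443 z98 0.107 rect [ 401.3 -389.8] [40. 40.] 85.1 toprect [ 401.3 -389.8] [40. 40.] 85.9
```

>>> arm_command(
  rows=[
    {"claw": 1,"travel": [-0.5,-1,-25],"turn": [0,0,0]},
    {"claw": 1,"travel": [0,0,-25],"turn": [0,0,0]},
    {"claw": 1,"travel": [0,0,-25],"turn": [0,0,0]},
    {"claw": 1,"travel": [0,0,-13],"turn": [0,0,0]},
    {"claw": 1,"travel": [0,0,0],"turn": [0,0,0]},
    {"claw": 1,"travel": [0,0,0],"turn": [0,0,0]},
  ],
)

```text
time: 20.45
tcp_pos: [0.4366, -0.3128, 0.0803]
tcp_rot: [179.9, 0.0, 65.0]
ft_force: [-0.2, 0.1, 0.4]
opening: 0.999
finger_force: 0.0
```

>>> arm_command(
  rows=[
    {"claw": 0.2,"travel": [0,0,0],"turn": [0,0,0]},
    {"claw": 0.1,"travel": [0,0,0],"turn": [0,0,0]},
    {"claw": -1,"travel": [0,0,0],"turn": [0,0,0]},
    {"claw": -1,"travel": [0,0,0],"turn": [0,0,0]},
    {"claw": -1,"travel": [0,0,0],"turn": [0,0,0]},
    {"claw": -1,"travel": [0,0,0],"turn": [0,0,0]},
  ],
)

```text
time: 21.2
tcp_pos: [0.4364, -0.3126, 0.0799]
tcp_rot: [179.9, 0.0, 65.0]
ft_force: [0.6, 1.2, 5.6]
opening: 0.469
finger_force: 40.2
```

>>> arm_command(
  rows=[
    {"claw": -1,"travel": [0,0,20],"turn": [0,0,0]},
    {"claw": -1,"travel": [0,0,35],"turn": [0,0,0]},
    {"claw": -1,"travel": [0,0,45],"turn": [0,0,0]},
    {"claw": -1,"travel": [3,10,40],"turn": [0,0,0]},
    {"claw": -1,"travel": [7,25,5],"turn": [0,0,0.065]},
    {"claw": -1,"travel": [11,39,0],"turn": [0,0,0.065]},
    {"claw": -1,"travel": [11,39,0],"turn": [0,0,0.065]},
    {"claw": -1,"travel": [11,39,0],"turn": [0,0,0.065]},
  ],
)

```text
time: 22.2
tcp_pos: [0.4788, -0.1588, 0.2237]
tcp_rot: [-179.9, -0.0, 80.0]
ft_force: [0.1, 0.4, -1.1]
opening: 0.472
finger_force: 40.4
```

>>> arm_command(
  rows=[
    {"claw": -1,"travel": [12,42,0],"turn": [0,0,0]},
    {"claw": -1,"travel": [12,42,0],"turn": [0,0,0]},
    {"claw": -1,"travel": [12,42,0],"turn": [0,0,0]},
    {"claw": -1,"travel": [12,42,0],"turn": [0,0,0]},
    {"claw": -1,"travel": [12,42,0],"turn": [0,0,0]},
    {"claw": -1,"travel": [12,42,0],"turn": [0,0,0]},
    {"claw": -1,"travel": [12,42,0],"turn": [0,0,0]},
    {"claw": -1,"travel": [12,40,0],"turn": [0,0,0]},
  ],
)

```text
time: 23.2
tcp_pos: [0.5748, 0.1752, 0.2234]
tcp_rot: [-179.9, 0.0, 79.9]
ft_force: [0.0, 0.4, -0.2]
opening: 0.467
finger_force: 40.4
```

>>> arm_command(
  rows=[
    {"claw": -1,"travel": [11,25,0],"turn": [0,0,0]},
    {"claw": -1,"travel": [11,15,0],"turn": [0,0,0]},
    {"claw": -1,"travel": [0,0,-35],"turn": [0,0,0]},
    {"claw": -1,"travel": [0,0,-35],"turn": [0,0,0]},
    {"claw": -1,"travel": [0,0,0],"turn": [0,0,0]},
    {"claw": -1,"travel": [0,0,0],"turn": [0,0,0]},
    {"claw": -1,"travel": [0,0,0],"turn": [0,0,0]},
  ],
)

```text
time: 24.08
tcp_pos: [0.5983, 0.2139, 0.1564]
tcp_rot: [179.8, -0.1, 79.9]
ft_force: [0.7, -0.4, -0.2]
opening: 0.47
finger_force: 40.5
```

```bash
cat >> h.py <<'E'
def held(x0,x1,y0,y1,zs):
    o=observe();print(o['tcp_pos'],o['tcp_rot'])
    W=snap('side')['W'];k=(W[...,0]>x0)&(W[...,0]<x1)&(W[...,1]>y0)&(W[...,1]<y1);q=W[k]
    for z in zs:
        s=q[abs(q[:,2]-z)<.005]
        if len(s)>3:print(round(z,3),len(s),np.round(np.percentile(s[:,0],[3,97]),3),np.round(np.percentile(s[:,1],[50,97]),3))
E
python3 - <<'E'
from h import *
held(.54,.64,.17,.25,np.arange(.06,.15,.01))
E
```

```text
[0.5982597  0.21389416 0.15637982] [ 1.79822208e+02 -5.83055030e-02  7.98529913e+01]
0.06 14 [0.553 0.602] [0.208 0.249]
0.08 9 [0.581 0.616] [0.225 0.231]
0.09 37 [0.582 0.619] [0.23  0.234]
0.1 36 [0.579 0.619] [0.23  0.236]
0.11 44 [0.58  0.618] [0.232 0.238]
0.12 39 [0.579 0.618] [0.23  0.236]
0.13 43 [0.579 0.617] [0.23  0.237]
0.14 43 [0.581 0.62 ] [0.231 0.236]
```

>>> arm_command(
  rows=[
    {"claw": -1,"travel": [-8,0.8,0],"turn": [0,0,0]},
    {"claw": -1,"travel": [-4.8,0,0],"turn": [0,0,0]},
    {"claw": -1,"travel": [0,0,-15],"turn": [0,0,0]},
    {"claw": -1,"travel": [0,0,-18],"turn": [0,0,0]},
    {"claw": -1,"travel": [0,0,-18],"turn": [0,0,0]},
    {"claw": -1,"travel": [0,0,-9],"turn": [0,0,0]},
    {"claw": -1,"travel": [0,0,-6],"turn": [0,0,0]},
    {"claw": -1,"travel": [0,0,0],"turn": [0,0,0]},
  ],
)

```text
time: 25.12
tcp_pos: [0.5846, 0.2146, 0.0883]
tcp_rot: [180.0, -0.0, 79.9]
ft_force: [-0.4, -0.7, -0.5]
opening: 0.465
finger_force: 40.3
```

>>> arm_command(
  rows=[
    {"claw": -1,"travel": [0,0,-1],"turn": [0,0,0]},
    {"claw": -1,"travel": [0,0,0],"turn": [0,0,0]},
    {"claw": -1,"travel": [0,0,0],"turn": [0,0,0]},
  ],
)

```text
time: 25.5
tcp_pos: [0.5847, 0.2147, 0.0878]
tcp_rot: [179.9, -0.0, 79.9]
ft_force: [0.0, 0.8, 1.5]
opening: 0.472
finger_force: 40.4
```

>>> arm_command(
  rows=[
    {"claw": -1,"travel": [0,0,-1],"turn": [0,0,0]},
    {"claw": -1,"travel": [0,0,0],"turn": [0,0,0]},
    {"claw": -1,"travel": [0,0,0],"turn": [0,0,0]},
  ],
)

```text
time: 25.88
tcp_pos: [0.5848, 0.2147, 0.0876]
tcp_rot: [179.9, -0.0, 79.9]
ft_force: [-1.7, -1.3, 7.4]
opening: 0.468
finger_force: 41.0
```

>>> arm_command(
  rows=[
    {"claw": 0.05,"travel": [0,0,0],"turn": [0,0,0]},
    {"claw": 0.3,"travel": [0,0,0],"turn": [0,0,0]},
    {"claw": 1,"travel": [0,0,0],"turn": [0,0,0]},
    {"claw": 1,"travel": [0,0,0],"turn": [0,0,0]},
    {"claw": 1,"travel": [0,0,15],"turn": [0,0,0]},
    {"claw": 1,"travel": [0,0,35],"turn": [0,0,0]},
    {"claw": 1,"travel": [0,0,45],"turn": [0,0,0]},
    {"claw": 1,"travel": [1,-20,25],"turn": [0,0,0]},
  ],
)

```text
time: 26.88
tcp_pos: [0.5864, 0.1956, 0.2105]
tcp_rot: [179.7, -0.1, 80.0]
ft_force: [-0.2, -0.1, 0.2]
opening: 1.0
finger_force: 0.0
```

>>> arm_command(
  rows=[
    {"claw": 1,"travel": [1,-35,0],"turn": [0,0,0]},
    {"claw": 1,"travel": [1,-42,0],"turn": [0,0,0]},
    {"claw": 1,"travel": [1,-42,0],"turn": [0,0,0]},
    {"claw": 1,"travel": [1,-42,0],"turn": [0,0,0]},
    {"claw": 1,"travel": [1,-42,0],"turn": [0,0,0]},
    {"claw": 1,"travel": [1,-42,0],"turn": [0,0,0]},
    {"claw": 1,"travel": [1,-42,0],"turn": [0,0,0]},
    {"claw": 1,"travel": [1,-42,0],"turn": [0,0,0]},
  ],
)

```text
time: 27.88
tcp_pos: [0.5934, -0.1359, 0.2077]
tcp_rot: [179.9, 0.0, 79.9]
ft_force: [0.0, 0.3, 1.5]
opening: 1.001
finger_force: 0.0
```

>>> arm_command(
  rows=[
    {"claw": 1,"travel": [1,-42,0],"turn": [0,0,0]},
    {"claw": 1,"travel": [2,-42,0],"turn": [0,0,0]},
    {"claw": 1,"travel": [2,-42,0],"turn": [0,0,0]},
    {"claw": 1,"travel": [1,-30,0],"turn": [0,0,0]},
    {"claw": 1,"travel": [1,-14,-20],"turn": [0,0,0]},
    {"claw": 1,"travel": [0,0,-35],"turn": [0,0,0]},
    {"claw": 1,"travel": [0,0,0],"turn": [0,0,0]},
    {"claw": 1,"travel": [0,0,0],"turn": [0,0,0]},
  ],
)

```text
time: 28.88
tcp_pos: [0.6006, -0.3038, 0.1518]
tcp_rot: [180.0, -0.0, 79.9]
ft_force: [-0.1, -0.3, 0.5]
opening: 0.998
finger_force: 0.0
```

Run:
```python
from h import *
print(observe()['tcp_pos'])
c=snap('wrist','w7.png');blobs(c,lo=.015,hi=.12,box=(.54,.66,-.36,-.25))
blobs(snap('top','t7.png'),lo=.058,hi=.13,box=(.5,.66,.1,.34),mn=20)
held(.54,.64,.17,.25,np.arange(.06,.13,.02))
```

```text
[ 0.60059933 -0.30375615  0.15181355]
[284. 221.] 2971 z98 0.09 rect [ 603. -303.] [37. 40.] 43.6 toprect [ 603.8 -306.2] [28. 28.] 82.7
[178. 180.] 291 z98 0.117 rect [596.7 284.4] [40. 39.] 2.1 toprect [597.5 285.8] [40. 37.] 46.4
[206. 186.] 269 z98 0.117 rect [583.9 214. ] [38. 41.] 29.4 toprect [585.  214.9] [39. 38.] 13.4
[ 0.60120188 -0.30437631  0.15306513] [1.79866574e+02 6.38809745e-02 7.99024585e+01]
0.06 31 [0.554 0.612] [0.225 0.248]
0.08 26 [0.566 0.606] [0.228 0.235]
0.1 33 [0.568 0.605] [0.232 0.236]
0.12 67 [0.57  0.602] [0.215 0.234]
```

>>> arm_command(
  rows=[
    {"claw": 1,"travel": [1,-0.8,-25],"turn": [0,0,0]},
    {"claw": 1,"travel": [0,0,-25],"turn": [0,0,0]},
    {"claw": 1,"travel": [0,0,-25],"turn": [0,0,0]},
    {"claw": 1,"travel": [0,0,-13],"turn": [0,0,0]},
    {"claw": 1,"travel": [0,0,0],"turn": [0,0,0]},
    {"claw": 1,"travel": [0,0,0],"turn": [0,0,0]},
  ],
)

```text
time: 29.78
tcp_pos: [0.6021, -0.3057, 0.0648]
tcp_rot: [179.9, 0.1, 79.9]
ft_force: [0.1, -0.8, -0.2]
opening: 1.003
finger_force: 0.0
```

>>> arm_command(
  rows=[
    {"claw": 0.25,"travel": [0,0,0],"turn": [0,0,0]},
    {"claw": 0.15,"travel": [0,0,0],"turn": [0,0,0]},
    {"claw": -1,"travel": [0,0,0],"turn": [0,0,0]},
    {"claw": -1,"travel": [0,0,0],"turn": [0,0,0]},
    {"claw": -1,"travel": [0,0,0],"turn": [0,0,0]},
    {"claw": -1,"travel": [0,0,0],"turn": [0,0,0]},
  ],
)

```text
time: 30.52
tcp_pos: [0.6016, -0.3054, 0.064]
tcp_rot: [180.0, 0.0, 79.9]
ft_force: [-0.6, 0.8, 5.1]
opening: 0.401
finger_force: 39.5
```

Run:
```python
from h import *
held(.54,.66,-.36,-.25,np.arange(.005,.125,.006))
d=np.load('side0.npz')['W'];k=(d[...,0]>.54)&(d[...,0]<.66)&(d[...,1]>-.36)&(d[...,1]<-.25);q=d[k]
print('initial')
for z in np.arange(.008,.1,.008):
    s=q[abs(q[:,2]-z)<.004]
    if len(s)>3:print(round(z,3),len(s),np.round([s[:,0].min(),s[:,0].max()],3),np.round(np.percentile(s[:,1],[50,97]),3))
c=snap('side');cv2.imwrite('pics/s8c.png',cv2.resize(c['pixels'][95:195,200:330],None,fx=6,fy=6,interpolation=cv2.INTER_CUBIC))
```

```text
[ 0.60155566 -0.30543656  0.06401393] [1.79956401e+02 2.62658262e-02 7.98633344e+01]
0.005 326 [0.541 0.657] [-0.293 -0.252]
0.011 42 [0.555 0.658] [-0.289 -0.254]
0.017 22 [0.586 0.62 ] [-0.289 -0.281]
0.023 21 [0.585 0.622] [-0.289 -0.282]
0.029 23 [0.583 0.619] [-0.288 -0.281]
0.035 25 [0.583 0.622] [-0.291 -0.282]
0.041 27 [0.583 0.622] [-0.291 -0.282]
0.047 24 [0.585 0.621] [-0.289 -0.283]
0.053 35 [0.582 0.625] [-0.292 -0.284]
0.059 35 [0.579 0.629] [-0.294 -0.284]
0.065 33 [0.575 0.629] [-0.295 -0.285]
0.071 32 [0.574 0.632] [-0.293 -0.285]
0.077 41 [0.574 0.632] [-0.292 -0.284]
0.083 46 [0.574 0.63 ] [-0.295 -0.287]
0.089 49 [0.574 0.636] [-0.299 -0.286]
0.095 39 [0.559 0.643] [-0.297 -0.285]
0.101 46 [0.56 0.65] [-0.298 -0.284]
0.107 49 [0.556 0.654] [-0.299 -0.284]
0.113 39 [0.555 0.657] [-0.298 -0.285]
0.119 40 [0.552 0.657] [-0.293 -0.283]
initial
0.008 101 [0.54  0.659] [-0.292 -0.253]
0.016 15 [0.583 0.618] [-0.286 -0.28 ]
0.024 18 [0.583 0.622] [-0.288 -0.282]
0.032 20 [0.583 0.622] [-0.288 -0.281]
0.04 19 [0.583 0.621] [-0.288 -0.282]
0.048 23 [0.586 0.621] [-0.289 -0.284]
0.056 19 [0.586 0.621] [-0.291 -0.284]
0.064 19 [0.59  0.621] [-0.292 -0.285]
0.072 16 [0.59  0.621] [-0.292 -0.286]
0.08 18 [0.59 0.62] [-0.295 -0.283]
0.088 24 [0.593 0.62 ] [-0.298 -0.287]
0.096 4 [0.597 0.612] [-0.296 -0.292]
```

View pics/s8c.png

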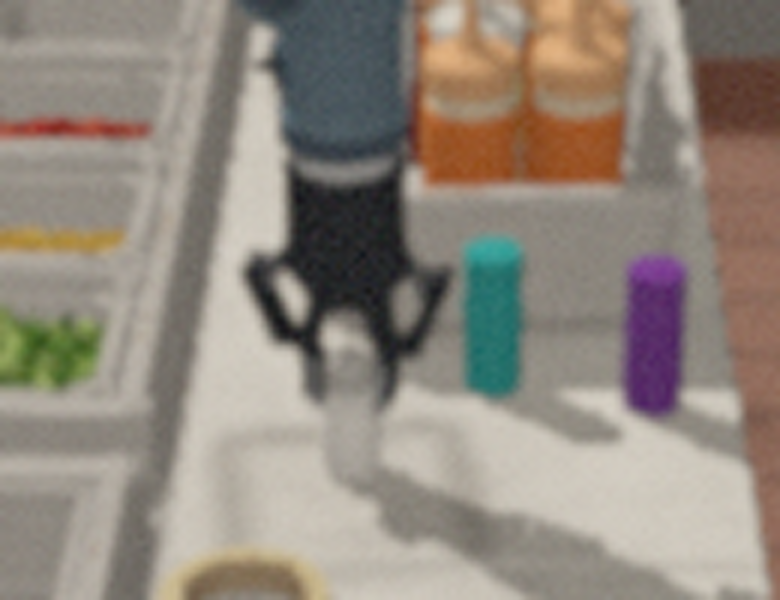

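The last crop shows the shaker upright in the jaws at (355,400). Its body tapers from about 44 mm at the base to about 35 mm at the pads, which explains the small opening.

>>> arm_command(
  rows=[
    {"claw": -1,"travel": [0,0,15],"turn": [0,0,0]},
    {"claw": -1,"travel": [0,0,30],"turn": [0,0,0]},
    {"claw": -1,"travel": [0,0,40],"turn": [0,0,0]},
    {"claw": -1,"travel": [0,5,25],"turn": [0,0,0]},
    {"claw": -1,"travel": [-2,20,0],"turn": [0,0,0]},
    {"claw": -1,"travel": [-3,35,0],"turn": [0,0,0]},
    {"claw": -1,"travel": [-3,40,0],"turn": [0,0,0]},
    {"claw": -1,"travel": [-3,40,0],"turn": [0,0,0]},
  ],
)

```text
time: 31.62
tcp_pos: [0.5887, -0.1624, 0.1713]
tcp_rot: [-179.8, -0.1, 79.9]
ft_force: [0.6, 1.2, -0.6]
opening: 0.402
finger_force: 39.6
```

>>> arm_command(
  rows=[
    {"claw": -1,"travel": [-3,40,0],"turn": [0,0,0]},
    {"claw": -1,"travel": [-3,40,0],"turn": [0,0,0]},
    {"claw": -1,"travel": [-3,40,0],"turn": [0,0,0]},
    {"claw": -1,"travel": [-3,40,0],"turn": [0,0,0]},
    {"claw": -1,"travel": [-3,40,0],"turn": [0,0,0]},
    {"claw": -1,"travel": [-3,40,0],"turn": [0,0,0]},
    {"claw": -1,"travel": [0,35,0],"turn": [0,0,0]},
    {"claw": -1,"travel": [0,20,0],"turn": [0,0,0]},
  ],
)

```text
time: 32.62
tcp_pos: [0.5703, 0.1321, 0.1717]
tcp_rot: [-179.8, 0.0, 80.0]
ft_force: [-0.2, 0.2, -0.2]
opening: 0.403
finger_force: 39.6
```

>>> arm_command(
  rows=[
    {"claw": -1,"travel": [0,14,0],"turn": [0,0,0]},
    {"claw": -1,"travel": [0,0,-20],"turn": [0,0,0]},
    {"claw": -1,"travel": [0,0,-16],"turn": [0,0,0]},
    {"claw": -1,"travel": [0,0,0],"turn": [0,0,0]},
    {"claw": -1,"travel": [0,0,0],"turn": [0,0,0]},
    {"claw": -1,"travel": [0,0,0],"turn": [0,0,0]},
  ],
)

```text
time: 33.38
tcp_pos: [0.5729, 0.1436, 0.1381]
tcp_rot: [179.9, -0.0, 79.8]
ft_force: [-0.3, -0.6, -0.2]
opening: 0.405
finger_force: 39.6
```

Run:
```python
from h import *
held(.53,.62,.11,.18,np.arange(.058,.16,.008))
```

```text
[0.57285776 0.14357878 0.1380954 ] [ 1.79921470e+02 -1.74673292e-02  7.98323763e+01]
0.058 26 [0.541 0.6  ] [0.141 0.178]
0.082 13 [0.557 0.585] [0.161 0.165]
0.09 31 [0.556 0.591] [0.161 0.166]
0.098 35 [0.556 0.591] [0.162 0.167]
0.106 39 [0.553 0.594] [0.16  0.167]
0.114 42 [0.555 0.594] [0.162 0.167]
0.122 36 [0.555 0.59 ] [0.161 0.165]
0.13 52 [0.546 0.597] [0.158 0.165]
0.138 61 [0.546 0.603] [0.156 0.163]
0.146 57 [0.545 0.603] [0.156 0.163]
0.154 73 [0.544 0.604] [0.155 0.163]
```

>>> arm_command(
  rows=[
    {"claw": -1,"travel": [0,0,-15],"turn": [0,0,0]},
    {"claw": -1,"travel": [0,0,-15],"turn": [0,0,0]},
    {"claw": -1,"travel": [0,0,-15],"turn": [0,0,0]},
    {"claw": -1,"travel": [0,0,-10],"turn": [0,0,0]},
    {"claw": -1,"travel": [0,0,-6],"turn": [0,0,0]},
    {"claw": -1,"travel": [0,0,-3],"turn": [0,0,0]},
    {"claw": -1,"travel": [0,0,0],"turn": [0,0,0]},
    {"claw": -1,"travel": [0,0,0],"turn": [0,0,0]},
  ],
)

```text
time: 34.42
tcp_pos: [0.5726, 0.1438, 0.0738]
tcp_rot: [179.9, -0.0, 79.9]
ft_force: [0.6, -0.6, -0.8]
opening: 0.405
finger_force: 39.6
```

>>> arm_command(
  rows=[
    {"claw": -1,"travel": [0,0,-1],"turn": [0,0,0]},
    {"claw": -1,"travel": [0,0,0],"turn": [0,0,0]},
    {"claw": -1,"travel": [0,0,0],"turn": [0,0,0]},
  ],
)

```text
time: 34.8
tcp_pos: [0.5723, 0.1438, 0.0724]
tcp_rot: [180.0, -0.0, 79.9]
ft_force: [0.0, -0.8, -1.0]
opening: 0.408
finger_force: 39.6
```

>>> arm_command(
  rows=[
    {"claw": -1,"travel": [0,0,-1],"turn": [0,0,0]},
    {"claw": -1,"travel": [0,0,0],"turn": [0,0,0]},
    {"claw": -1,"travel": [0,0,0],"turn": [0,0,0]},
  ],
)

```text
time: 35.17
tcp_pos: [0.5726, 0.144, 0.072]
tcp_rot: [180.0, -0.0, 79.9]
ft_force: [-1.3, 0.3, 5.0]
opening: 0.402
finger_force: 40.6
```

Floor contact. Release, lift and back away.

>>> arm_command(
  rows=[
    {"claw": -0.1,"travel": [0,0,0],"turn": [0,0,0]},
    {"claw": 0.2,"travel": [0,0,0],"turn": [0,0,0]},
    {"claw": 1,"travel": [0,0,0],"turn": [0,0,0]},
    {"claw": 1,"travel": [0,0,0],"turn": [0,0,0]},
    {"claw": 1,"travel": [0,0,15],"turn": [0,0,0]},
    {"claw": 1,"travel": [0,0,35],"turn": [0,0,0]},
    {"claw": 1,"travel": [0,0,45],"turn": [0,0,0]},
    {"claw": 1,"travel": [0,0,40],"turn": [0,0,0]},
  ],
)

```text
time: 36.17
tcp_pos: [0.5726, 0.1438, 0.2092]
tcp_rot: [179.9, -0.0, 79.9]
ft_force: [-0.3, 0.3, -1.0]
opening: 1.0
finger_force: 0.0
```

>>> arm_command(
  rows=[
    {"claw": 1,"travel": [-10,-35,0],"turn": [0,0,0]},
    {"claw": 1,"travel": [-10,-40,0],"turn": [0,0,0]},
    {"claw": 1,"travel": [-10,-40,0],"turn": [0,0,0]},
    {"claw": 1,"travel": [-10,-40,0],"turn": [0,0,0]},
    {"claw": 1,"travel": [-10,-35,0],"turn": [0,0,0]},
    {"claw": 1,"travel": [0,0,0],"turn": [0,0,0]},
    {"claw": 1,"travel": [0,0,0],"turn": [0,0,0]},
    {"claw": 1,"travel": [0,0,0],"turn": [0,0,0]},
  ],
)

```text
time: 37.17
tcp_pos: [0.5225, -0.0453, 0.2066]
tcp_rot: [180.0, -0.0, 79.9]
ft_force: [-0.7, -0.6, 0.0]
opening: 1.001
finger_force: 0.0
```

Run:
```python
from h import *
c=snap('top');
blobs(c,lo=.058,hi=.13,box=(.5,.66,.1,.34),mn=20);blobs(c,lo=.012,hi=.1,box=(.3,.72,-.2,.42),mn=100)
held(.53,.65,.11,.18,np.arange(.06,.11,.01))
```

```text
[178. 180.] 291 z98 0.117 rect [596.7 285.1] [39. 40.] 76.3 toprect [597.3 285.9] [39. 36.] 4.9
[206. 186.] 267 z98 0.116 rect [583.8 214.1] [39. 40.] 22.9 toprect [585.2 214.7] [38. 38.] 45.5
[234. 191.] 170 z98 0.1 rect [573.  142.8] [34. 34.] 2.4 toprect [573.8 142.2] [24. 23.] 1.5
[338. 152.] 107 z98 0.028 rect [ 697.  -139.8] [68. 16.] 72.5 toprect [ 696.8 -140.1] [67. 16.] 72.5
[213. 189.] 1407 z98 0.097 rect [586.2 213.7] [245.  66.] 80.0 toprect [582.2 212.4] [166.  37.] 80.2
[223. 270.] 612 z98 0.073 rect [366.1 166.8] [69. 69.] 0.7 toprect [366.2 167.7] [69. 67.] 1.1
[ 0.52244786 -0.04526592  0.20649087] [ 1.79988921e+02 -7.27046027e-03  7.99398470e+01]
0.06 24 [0.543 0.568] [0.152 0.175]
0.07 14 [0.559 0.568] [0.155 0.159]
0.08 15 [0.559 0.592] [0.152 0.159]
0.09 44 [0.562 0.592] [0.154 0.162]
0.1 38 [0.565 0.588] [0.147 0.157]
```

All three stand upright within about 2 mm of their pocket centres, at the right heights, and the arm is clear.

```bash
python3 -c "
from rig import sign_off
print(sign_off())"
```

```text
the job is handed in; nothing more can be done
None
```

The job is handed in at about 37 s: the once-fallen jar is in the one-dot pocket, the other jar in the two-dot pocket and the shaker in the three-dot pocket, all upright and let go of by my last measurements; the hand-in call gave no verdict.

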